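# Free the sagging bolt of the microscope case and hold its door ajar

### The job

The bolt on the wooden microscope case sags and its nose has dropped behind the bent-up lip of the keeper: take the bolt's knob, lift it so that the nose clears the lip and draw it back out of the keeper, without forcing it. Then pull the spring-closed door about a hand's width open (10 cm at its free edge) and finish still holding it there, bolt drawn back, so that I can reach in; do not disturb the bottles and the slide box standing on the bench.

Things in the scene. Friction and masses are not known exactly. Their poses are not given: they have to be found in the camera images.
- knob (a point): Where to take the bolt's knob: middle of a level round steel bar, 10 mm thick, 24 mm out from the bolt's axis, 38 mm out from the door's face, 36 mm below the case top, 244 mm above the bench; a button 18 mm across ends the bar, 16 to 24 mm further out. Axes: x into the door (along the bar), y along the bolt towards the keeper, z up; they turn with the door and droop with the bolt by 0.06 rad
- nose (a point): Middle of the bolt's nose, a steel head 20 mm across and 16 mm long, on the bolt's axis 71 mm from the knob towards the keeper. Behind it the bolt is necked to 9 mm. Same axes as knob
- keeper_lip (a point): Middle of the top edge of the keeper's bent-up lip, 26 mm wide, 3 mm thick, leaning towards the nose so that it hooks it. The keeper is a steel staple on the fixed stile of the case; bolt shut, the nose lies inside it, its underside 5 mm below this edge. Axes as knob's but level, and fixed to the case
- door_hinge (a point): Point on the door's upright hinge line, in the plane of the door's face, at the bolt's height. With the bolt shut the knob is 195 mm from it along the door. Axes: x into the door, y along the door to its free edge, z up; they turn with the door
- door (a joint): Door angle about the hinge line, 0 shut, growing as the door swings out from the case front (seen from above, anticlockwise). 0.42 rad is 100 mm at the free edge, which is 239 mm from the hinge. Spring hinges pull it shut with 0.4 N m (shut) to 0.6 N m (0.4 rad)
- bolt (a joint): How far the bolt is drawn back along itself, away from the keeper towards the hinge, m: 0 to 0.002 shut, 0.038 at its stop. The nose is clear of lip and keeper from 0.024 on. Drawing takes 1 to 2 N, and it stays where it is left. With the nose dropped it hooks on the lip after 1 to 3 mm
- bolt_sag (a joint): How far the bolt is raised, rad, about the eye at its hinge end: 0 hanging (it falls back by its weight), 0.065 the most. The eye is 105 mm from the knob when shut, 67 mm when drawn. The nose clears the lip from 0.032 rad on (knob raised 3.5 mm); raise the knob 5 mm and keep that height while drawing. The most the knob rises is 6.8 mm shut, 4.4 mm drawn
- bottle_a_mid (a point): Bystander: stoppered glass bottle, 68 mm across, 135 mm high; point half-way up its axis
- bottle_b_mid (a point): Bystander: another such bottle, 68 mm across, 135 mm high; point half-way up its axis
- bottle_c_mid (a point): Bystander: small stoppered glass bottle, 54 mm across, 100 mm high; point half-way up its axis
- slide_box_mid (a point): Bystander: flat wooden box for slides, 112 x 87 x 38 mm high; point at its centre

How it is judged:
On the way, in this order (a step that is already met when the one before it is completed fails the run):
1. the bolt is lifted over the lip and drawn clear of the keeper (value of joint bolt above 0.024 m), for 0.1 s.
2. the door has been pulled open at least 60 mm with the bolt drawn (value of joint door above 0.25 rad and value of joint bolt above 0.018 m), for 0.2 s.
At the end, for the whole second after the job is handed in: The door stands still 65 to 130 mm open at its free edge (0.27 to 0.58 rad), held there against its spring by the robot's fingers (at least 1 N on the door, its bolt or knob), with the bolt still drawn back at least 18 mm; bottles and slide box are within 30 mm of where they stood (value of joint door between 0.27 and 0.58 rad and velocity of joint door between -0.1 and 0.1 rad/s and value of joint bolt above 0.018 m and contact force between the fingers and door above 1 N and distance of each of bottle_a_mid, bottle_b_mid, bottle_c_mid, slide_box_mid from where it was at the start of the episode below 0.03 m); the arm keeps its last pose, push and grip.
It fails at once if the bolt or door is forced: more than 40 N between bolt and keeper (contact force between bolt and keeper above 40 N).
It fails at once if a bystander is disturbed (moved more than 30 mm) (distance of any of bottle_a_mid, bottle_b_mid, bottle_c_mid, slide_box_mid from where it was at the start of the episode above 0.03 m).
It also fails if it takes over 34 s, if anything falls off the work surface, if the arm or the gripper's body presses on something with over 40 N, if the wrist force passes 120 N, or if a joint passes its speed limit or range.

### The arm

A 7-joint arm with a two-finger parallel gripper is mounted at the origin on the work surface. World frame = base frame: x ahead of the robot, y to its left, z up, the work surface at z = 0. Lengths are in m, angles in rad, forces in N, time in s.
With the tool pointing down it reaches from about 0.4 to 0.85 m from the base axis. Payload 4.4 kg.
Tool frame: the origin (TCP) lies at the very end of the fingers, on their centre line; the grasp point (between the pads) lies 19 mm behind it; x points along the fingers, y is the direction in which the jaws open and shut, and the axes are right-handed (so a half turn about x gives the same grasp; the last joint's range is limited). The gripper opens to 94 mm and grips with 3 to 60 N. Pads are 16 mm wide; open, the fingers measure 119 mm over their backs; the gripper's body (75 mm by 177 mm) begins 78 mm behind the grasp point.
Start: joints at [1.147, 0.628, 0.038, 1.517, -0.027, 0.996, -0.02], TCP at [0.228, -0.609, 0.205] pointing down, gripper open.
Joint ranges: [-3.06, 3.06], [-0.37, 2.12], [-1.25, 1.32], [0.18, 2.47], [-1.1, 4.24], [0.23, 1.98], [-2.94, 2.94]. Speed limits (rad/s): [2.57, 2.57, 3.14, 3.14, 3.14, 3.14, 3.14].

### API

Orientations are given as a 3x3 rotation matrix whose columns are the frame's x, y, z axes.
In Python, from plant import status, optics, order gives the robot as it stands. The module is installed in compiled form; this text tells all that it offers.
- The arm moves only by the tool arm_command, never from a script. Its argument "motion" is a list that holds one entry, the list of rows, each a list of 5 numbers: the shift along the tool's x, y, z in m, then the turn about the tool's x in degrees, then the gripper's target within -1 to 1 (fully open at 1, half-way at 0, shut at -1). A call has 1 to 8 rows; each row shifts and turns the pose as measured when the row begins, along the tool's axes as they then stand; what a row does not reach is not made up. A row lasts 1/12 s, in which the tool goes at most 41.7 mm and 7.16 degrees, less where a joint would pass 70% of its speed; a pose out of reach is approached as far as the arm can. A call with a gripper value outside its range is refused whole. The fingers move at their own pace and stop on an object; "force" is the grip in N (left out, the last holds). Time passes only in rows, so rows that do not move let the fingers close. It gives the time, the measured TCP pose, the force and the opening at its end, in the units of the state.
- status.observe(): the state, without advancing time (a new reading comes with each control period).
- optics.read_camera(name): name is "side" or "top"; returns a dict with "image" (480x640x3 uint8, red, green, blue), "depth" (480x640 float32, m along the optical axis (not along the pixel's ray), 0 where there is no reading), "intrinsics" (3x3 intrinsics, pixels), "R" (3x3) and "t" (3): a world point X has camera coordinates R X + t. Camera axes: x right, y down, z forward; pixel columns grow to the right and rows downward; lengths in m; the calibration is good to about 2 mm. A picture is of the moment at which its call begins.
- order.finish_job(): hands the job in, once; it reports no verdict.
Trained networks look in the newest picture that a camera, given by its name, has taken for a name from the list of things; names that differ only in an ending like _2 or _b are one class to them, and where a whole thing is asked for, a point or a joint stands for the part that bears it (a point fixed in the world has none). Each returns a list of dicts, best first, with "conf" (0 to 1); they miss things now and then, are a little off and sometimes report something else, mostly with a low value. They report only what shows in the picture. A call takes as long as a camera call.
- optics.spot_in(camera, target): "extent" ([left, top, right, bottom] as shares, 0 to 1, of the picture: columns of its width, rows of its height, round what is visible of it).
- optics.tip_of(camera, target): "location" ([column, row] as shares, 0 to 1, of the picture: columns of its width, rows of its height: a listed point, or the origin of a listed thing).
The state is a dict: "time": time; "joint_positions": joint angles; "dq": joint speeds; "tau": joint torques, N m; "ee_pos": TCP position; "orientation": TCP orientation; "force": force on the tool from outside, world axes, zero at the start; "ft_torque": the same for the moment, N m; "opening": finger opening in m.
Only numpy, scipy, OpenCV 4.12 (cv2) and the standard library are available. Lean on these libraries where they do the work, as an engineer would, in place of code of your own. Each camera call takes 0.05 s, during which the arm holds its last target.

## Working session

There is one attempt and no reset: what is moved stays moved. The work goes in short steps, Python scripts to look and compute and a tool call to move; the robot and the scene stay as the last step left them, time stands still between calls to the robot, and variables do not carry over. Pictures are saved under pics/ and viewed, and the job is handed in when it is done.

Besides the shell and the picture viewer there is one more tool, called after "Request:" as name(argument=value, ...) on one line, values as JSON. arm_command: Moves the arm, as the interface text tells. Its arguments: {"type":"object","properties":{"motion":{"type":"array","items":{"type":"array","items":{"type":"array","items":{"type":"number"}}}},"force":{"type":"number"}},"required":["motion"]}

```bash
mkdir -p pics
cat > h.py <<'E'
import numpy as np, cv2
from plant import status, optics, order
def cam(n,f):
    c=optics.read_camera(n); cv2.imwrite('pics/'+f,c['image'][:,:,::-1]); return c
def back(c,u,v,d=None):
    u=float(u);v=float(v)
    if d is None:
        p=c['depth'][int(v)-2:int(v)+3,int(u)-2:int(u)+3]; p=p[p>0]; d=np.median(p) if p.size else np.nan
    K=c['intrinsics']; x=np.array([(u-K[0,2])/K[0,0]*d,(v-K[1,2])/K[1,1]*d,d])
    return np.asarray(c['R']).T@(x-c['t'])
def proj(c,X):
    x=c['R']@np.asarray(X)+c['t']; p=c['intrinsics']@x; return p[:2]/p[2],x[2]
def ray(c,u,v):
    K=c['intrinsics']; R=np.asarray(c['R']); d=R.T@np.array([(u-K[0,2])/K[0,0],(v-K[1,2])/K[1,1],1.]); return -R.T@c['t'],d
E
python3 - <<'E'
from h import *
np.set_printoptions(precision=4,suppress=True)
s=status.observe(); print(s['time'],s['ee_pos'],s['orientation'],s['force'],s['opening'])
for n in ['side','top']:
    c=cam(n,n+'0.png'); o,_=ray(c,320,240); print(n,'campos',o,'axis',c['R'][2])
    for k in ['knob','nose','keeper_lip','door_hinge','bottle_a_mid','slide_box_mid','bottle_c_mid']:
        for r in optics.tip_of(n,k)[:3]:
            u,v=r['location'][0]*640,r['location'][1]*480
            print(k,round(r['conf'],2),round(u,1),round(v,1),back(c,u,v))
E
```

```text
0.0 [ 0.2274 -0.6082  0.2045] [[-0.0007  0.3502 -0.9367]
 [ 0.0018 -0.9367 -0.3502]
 [-1.     -0.002   0.    ]] [ 0.8838 -0.7485 -0.6687] 0.09391934329281856
side campos [0.0505 0.8311 0.6851] axis [ 0.4745 -0.7064 -0.5253]
knob 0.87 356.7 169.0 [ 0.5621 -0.0946  0.2454]
nose 0.61 330.4 165.0 [ 0.6325 -0.0906  0.2421]
nose 0.55 339.3 168.4 [ 0.6183 -0.1091  0.2299]
keeper_lip 0.79 337.1 167.5 [ 0.6207 -0.1025  0.234 ]
door_hinge 0.95 441.2 175.6 [ 0.3786 -0.1563  0.2468]
bottle_a_mid 0.68 196.6 303.1 [0.6842 0.3343 0.0837]
slide_box_mid 0.94 357.7 383.9 [0.3275 0.3065 0.0355]
bottle_c_mid 0.65 237.6 328.9 [0.5732 0.3385 0.0708]
top campos [0.453  0.1043 1.0878] axis [ 0.0863  0.0007 -0.9963]
knob 0.95 436.3 210.8 [ 0.5868 -0.1233  0.1119]
nose 0.91 440.6 171.2 [ 0.6301 -0.0979  0.2635]
keeper_lip 0.83 440.9 182.8 [ 0.6176 -0.1057  0.2299]
door_hinge 0.77 481.7 331.7 [ 0.3711 -0.1558  0.2446]
door_hinge 0.29 438.7 182.0 [ 0.6195 -0.1027  0.2278]
door_hinge 0.22 202.6 217.2 [0.5888 0.3224 0.1001]
bottle_a_mid 0.64 211.1 160.0 [0.6913 0.2978 0.1352]
slide_box_mid 0.88 223.0 349.8 [0.3296 0.298  0.0377]
```

View pics/side0.png

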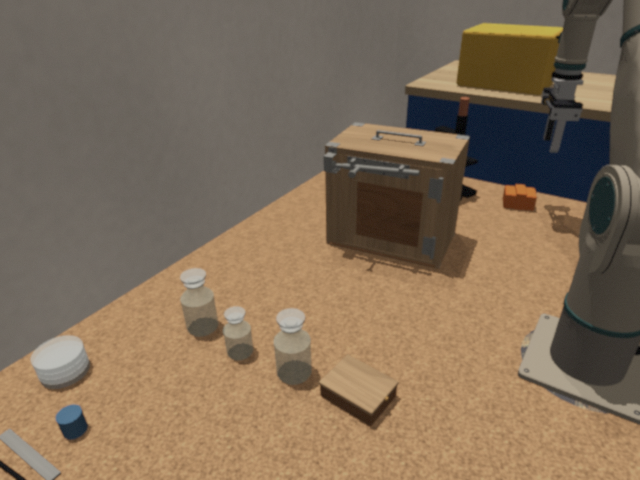

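View pics/top0.png

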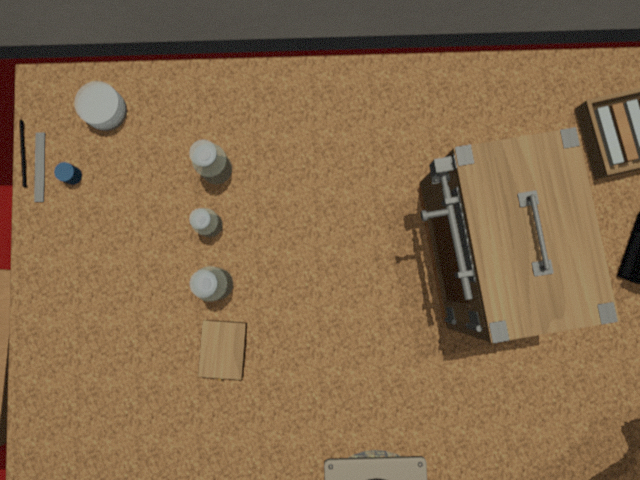

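The case front faces +y, with the hinge at the near-x end. The knob bar shows at top (436,214), with its button at (424,216), and the bolt runs along the door top in side at (330–418,165–172). Next I'll refine the geometry.

Run:
```python
from h import *
np.set_printoptions(precision=4,suppress=True)
c=optics.read_camera('side'); t=optics.read_camera('top')
# door plane from side
P=np.array([back(c,u,v) for u in range(350,432,6) for v in range(185,240,5)]); P=P[~np.isnan(P).any(1)]
m=np.median(P,0)
for _ in range(3):
    q=P-P.mean(0); n=np.linalg.svd(q)[2][2]; r=abs(q@n); P=P[r<max(.004,np.median(r)*2)]
n*=np.sign(n[1]); print('normal',n,'pt',P.mean(0),len(P),'yaw of door',np.degrees(np.arctan2(-n[0],n[1])))
def tri(a,b):
    o1,d1=ray(c,*a);o2,d2=ray(t,*b)
    s=np.linalg.lstsq(np.stack([d1,-d2],1),o2-o1,rcond=None)[0]
    A,B=o1+s[0]*d1,o2+s[1]*d2; return (A+B)/2,np.linalg.norm(A-B)
for k in ['knob','nose','keeper_lip','door_hinge']:
    a=[];b=[]
    for _ in range(3):
        optics.read_camera('side');r=optics.tip_of('side',k); 
        if r:a.append(np.array(r[0]['location'])*[640,480])
        optics.read_camera('top');r=optics.tip_of('top',k); 
        if r:b.append(np.array(r[0]['location'])*[640,480])
    a=np.median(a,0);b=np.median(b,0); print(k,a,b,*tri(a,b))
# top-view: knob, at z=.244
    z={'knob':.244}.get(k,.244); o,d=ray(t,*b); print('   top ray at .244',o+d*(z-o[2])/d[2])
for n_,cc,(x0,x1,y0,y1) in [('top',t,(400,500,140,340)),('side',c,(310,450,130,200))]:
    im=cc['image'][y0:y1,x0:x1,::-1]; s=min(780/(x1-x0),590/(y1-y0)); cv2.imwrite(f'pics/z{n_}.png',cv2.resize(im,None,fx=s,fy=s,interpolation=cv2.INTER_CUBIC)); print(s)
print(status.observe()['time'])
```

```text
normal [-0.1385  0.9904  0.0013] pt [ 0.4944 -0.1386  0.1354] 154 yaw of door 7.960865946882824
knob [354.688 169.824] [438.208 210.48 ] [ 0.569  -0.0966  0.2412] 0.0010480118033679379
   top ray at .244 [ 0.5691 -0.0956  0.244 ]
nose [328.896 162.912] [440.576 169.584] [ 0.6401 -0.1018  0.2419] 0.006144194960705702
   top ray at .244 [ 0.637  -0.1028  0.244 ]
keeper_lip [337.92  167.616] [440.768 183.216] [ 0.6174 -0.1038  0.2339] 0.002927166210413189
   top ray at .244 [ 0.6142 -0.102   0.244 ]
door_hinge [441.216 176.112] [481.408 330.192] [ 0.3756 -0.1536  0.2475] 0.003995902540470818
   top ray at .244 [ 0.3734 -0.1556  0.244 ]
2.95
5.571428571428571
3.3
```

View pics/ztop.png

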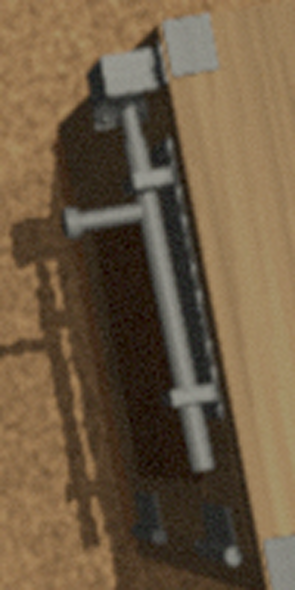

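View pics/zside.png

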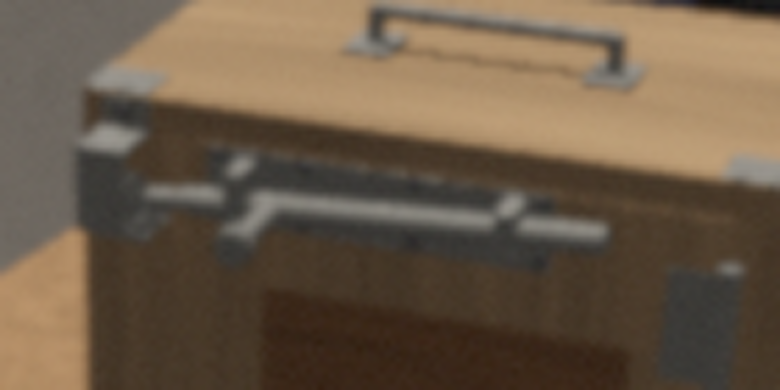

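Request:
arm_command(motion=[[[-0.03,0,0,0,0.5],[-0.03,0,0,-7,0.2],[-0.03,0,0,-7,-0.1],[-0.03,0,0,-7,-0.1],[-0.03,0,0,-7,-0.1],[-0.03,0,0,-7,-0.1],[0,0,0,-7,-0.1],[0,0,0,-7,-0.1]]], force=10)

```text
time: 3.97
ee_pos: [0.2274, -0.6074, 0.3924]
orientation: [[-0.003, 0.944, -0.331], [0.004, -0.331, -0.944], [-1.0, -0.004, -0.003]]
force: [0.9, -0.4, -0.1]
opening: 0.0445
```

```bash
cat >> h.py <<'E'
np.set_printoptions(precision=4,suppress=True)
def to(target,yaw=None):
    s=status.observe(); R=np.array(s['orientation']); p=np.array(s['ee_pos'])
    th=np.degrees(np.arctan2(R[1,1],R[0,1]))
    print('t',s['time'],'p',p,'yaw',round(th,2),'F',np.array(s['force']),'M',np.array(s['ft_torque']),'open',round(s['opening'],4),'q',np.array(s['joint_positions']))
    print('tool shift',R.T@(np.array(target)-p),'turn',None if yaw is None else th-yaw)
E
python3 -c "
from h import *
to([.563,-.091,.38],8)"
```

```text
t 3.9667 p [ 0.2274 -0.6074  0.3924] yaw -19.31 F [ 0.8795 -0.3742 -0.1158] M [-0.0028 -0.0748 -0.0374] open 0.0445 q [ 1.2638  0.512  -0.1735  1.2078  0.0865  1.434   0.7629]
tool shift [ 0.0135  0.146  -0.5983] turn -27.312770442649867
```

Request:
arm_command(motion=[[[0,0.0091,-0.0374,0,-0.1],[0,0.0091,-0.0374,0,-0.1],[0,0.0091,-0.0374,0,-0.1],[0,0.0091,-0.0374,0,-0.1],[0,0.0091,-0.0374,0,-0.1],[0,0.0091,-0.0374,0,-0.1],[0,0.0091,-0.0374,0,-0.1],[0,0.0091,-0.0374,0,-0.1]]])

```text
time: 4.63
ee_pos: [0.3925, -0.3492, 0.3915]
orientation: [[-0.006, 0.939, -0.345], [-0.005, -0.345, -0.939], [-1.0, -0.004, 0.006]]
force: [1.3, 0.1, 0.2]
opening: 0.0423
```

Request:
arm_command(motion=[[[0,0.0091,-0.0374,0,-0.1],[0,0.0091,-0.0374,0,-0.1],[0,0.0091,-0.0374,0,-0.1],[0,0.0091,-0.0374,0,-0.1],[0,0.0091,-0.0374,-7,-0.1],[0,0.0091,-0.035,-7,-0.1],[0,0.009,-0.034,-7,-0.1],[0,0,-0.03,-6.3,-0.1]]])

```text
time: 5.3
ee_pos: [0.5359, -0.0796, 0.3909]
orientation: [[-0.0, 0.99, 0.139], [-0.007, 0.139, -0.99], [-1.0, -0.001, 0.007]]
force: [-0.4, -0.1, 1.1]
opening: 0.0425
```

```bash
python3 -c "
from h import *
to([.563,-.091,.29],8)"
```

```text
t 5.3 p [ 0.5359 -0.0796  0.3909] yaw 8.0 F [-0.4015 -0.0832  1.0692] M [ 0.0137 -0.144  -0.0445] open 0.0425 q [ 0.4288  0.3423 -0.4881  1.5167  0.1702  1.3237  0.0626]
tool shift [0.101  0.0253 0.0144] turn -0.00493084426196333
```

Request:
arm_command(motion=[[[0.02,0.0253,0.0144,0,-0.1],[0.035,0,0,0,-0.1],[0.035,0,0,0,-0.1],[0.025,0,0,0,-0.1],[0,0,0,0,-0.1]]])

```text
time: 5.72
ee_pos: [0.5683, -0.0775, 0.276]
orientation: [[0.011, 0.987, 0.163], [-0.002, 0.163, -0.987], [-1.0, 0.01, 0.003]]
force: [-0.9, -0.7, -0.3]
opening: 0.0419
```

```bash
python3 -c "
from h import *
to([.563,-.091,.225],8)
for n,(x0,x1,y0,y1) in [('top',(400,500,140,290)),('side',(310,450,110,215))]:
    cc=optics.read_camera(n)
    im=cc['image'][y0:y1,x0:x1,::-1]; s=min(780/(x1-x0),590/(y1-y0)); cv2.imwrite(f'pics/y{n}.png',cv2.resize(im,None,fx=s,fy=s,interpolation=cv2.INTER_CUBIC))
    print(s,[proj(cc,X) for X in ([.563,-.091,.244],status.observe()['ee_pos'])])
"
```

```text
t 5.7167 p [ 0.5683 -0.0775  0.276 ] yaw 9.37 F [-0.8893 -0.6775 -0.3194] M [-0.0237 -0.0149 -0.0002] open 0.0419 q [ 0.3964  0.4713 -0.4718  1.6449  0.2394  1.072   0.0192]
tool shift [ 0.0509 -0.0079  0.0123] turn 1.3687343598880464
3.933333333333333 [(array([435.5577, 214.2573]), np.float64(0.849967758724236)), (array([431.7287, 207.4619]), np.float64(0.8164267440443352))]
5.571428571428571 [(array([355.5562, 170.0162]), np.float64(1.1262095635751235)), (array([350.0133, 156.4396]), np.float64(1.1014268479091258))]
```

View pics/ytop.png

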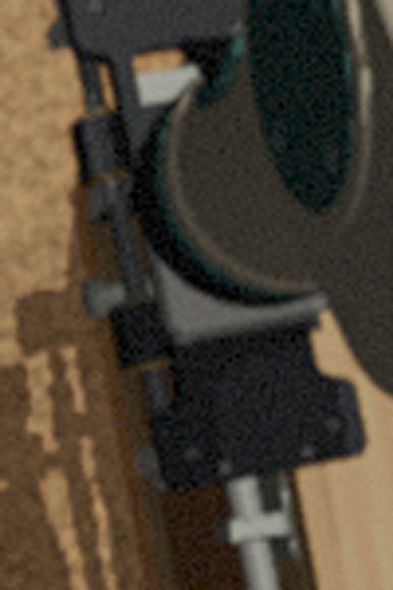

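View pics/yside.png

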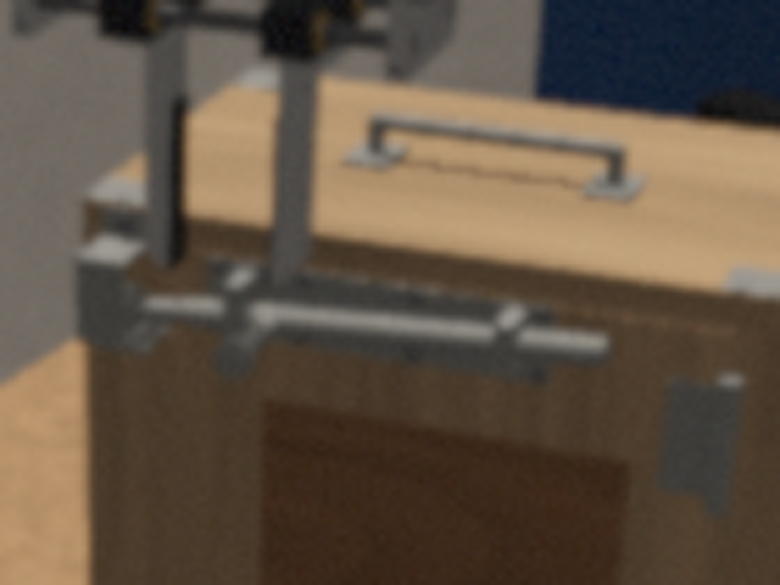

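Request:
arm_command(motion=[[[0,-0.008,0.0123,1.4,-0.1],[0,0,0,0,-0.1]]])

```text
time: 5.98
ee_pos: [0.5666, -0.0924, 0.2838]
orientation: [[0.023, 0.99, 0.136], [-0.003, 0.136, -0.991], [-1.0, 0.022, 0.007]]
force: [-1.1, -0.6, -0.0]
opening: 0.0424
```

```bash
python3 -c "
from h import *
to([.563,-.091,.226],8)"
```

```text
t 5.9833 p [ 0.5666 -0.0924  0.2838] yaw 7.81 F [-1.1138 -0.6496 -0.0318] M [-0.0906 -0.0823  0.0245] open 0.0424 q [ 0.4208  0.4568 -0.4656  1.6443  0.2314  1.0717  0.0258]
tool shift [ 0.0577 -0.0046 -0.0022] turn -0.18805581091333323
```

Request:
arm_command(motion=[[[0.015,-0.0046,-0.0022,0,-0.1],[0.015,0,0,0,-0.1],[0.012,0,0,0,-0.1],[0,0,0,0,-0.1]]])

```text
time: 6.32
ee_pos: [0.5672, -0.0955, 0.2495]
orientation: [[0.039, 0.991, 0.127], [-0.008, 0.128, -0.992], [-0.999, 0.038, 0.013]]
force: [-0.8, 1.0, 0.1]
opening: 0.0425
```

```bash
python3 -c "
from h import *
to([.563,-.091,.226],8)"
```

```text
t 6.3167 p [ 0.5672 -0.0955  0.2495] yaw 7.34 F [-0.8255  1.0101  0.0702] M [-0.0811 -0.0141 -0.0153] open 0.0425 q [ 0.4171  0.4805 -0.4527  1.7084  0.2566  0.9703 -0.0011]
tool shift [ 0.0233 -0.0044 -0.0053] turn -0.6559867591630182
```

Request:
arm_command(motion=[[[0.012,-0.005,-0.005,-0.6,-0.1],[0.011,0,0,0,-0.1],[0,0,0,0,-0.1]]])

```text
time: 6.57
ee_pos: [0.5655, -0.0937, 0.2307]
orientation: [[0.048, 0.99, 0.134], [-0.011, 0.134, -0.991], [-0.999, 0.046, 0.017]]
force: [0.1, 0.7, -0.6]
opening: 0.0423
```

```bash
python3 -c "
from h import *
to([.563,-.091,.226],8)
for n,(x0,x1,y0,y1) in [('top',(400,500,140,290)),('side',(310,450,110,215))]:
    cc=optics.read_camera(n)
    im=cc['image'][y0:y1,x0:x1,::-1]; s=min(780/(x1-x0),590/(y1-y0)); cv2.imwrite(f'pics/x{n}.png',cv2.resize(im,None,fx=s,fy=s,interpolation=cv2.INTER_CUBIC))
"
```

```text
t 6.5667 p [ 0.5655 -0.0937  0.2307] yaw 7.74 F [ 0.0853  0.6968 -0.638 ] M [-0.0271 -0.0787 -0.0169] open 0.0423 q [ 0.4105  0.4922 -0.447   1.748   0.2738  0.9121 -0.0144]
tool shift [ 0.0046 -0.0023 -0.0031] turn -0.26256426313985326
```

View pics/xtop.png

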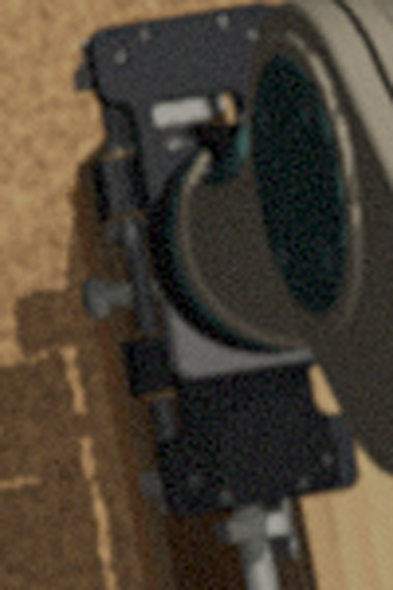

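View pics/xside.png

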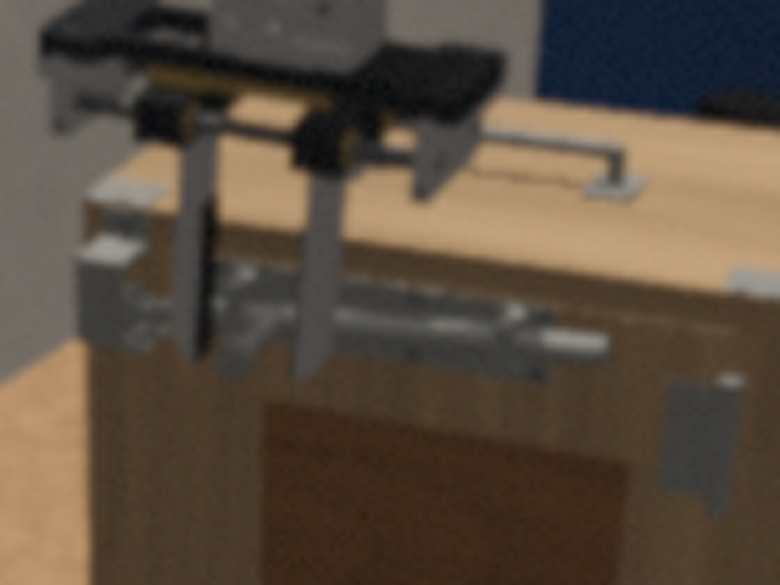

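Request:
arm_command(motion=[[[0.005,0,-0.002,0,-0.1],[0,0,0,0,-0.7],[0,0,0,0,-0.8],[0,0,0,0,-1],[0,0,0,0,-1]]], force=12)

```text
time: 7.08
ee_pos: [0.5687, -0.0916, 0.2292]
orientation: [[0.055, 0.99, 0.133], [-0.011, 0.134, -0.991], [-0.998, 0.053, 0.018]]
force: [0.2, -0.3, 0.2]
opening: 0.0189
```

```bash
python3 -c "
from h import *
to([.563,-.091,.226],8)"
```

```text
t 7.0833 p [ 0.5687 -0.0916  0.2292] yaw 7.7 F [ 0.1671 -0.3326  0.2346] M [ 0.0064 -0.0792  0.0264] open 0.0189 q [ 0.4052  0.4943 -0.4457  1.7493  0.2771  0.9022 -0.0216]
tool shift [ 0.0029 -0.0057 -0.0014] turn -0.2984316308008763
```

Request:
arm_command(motion=[[[0.002,-0.003,0,0,-1],[0,0,0,0,-1],[0,0,0,0,-1]]], force=12)

```text
time: 7.33
ee_pos: [0.5657, -0.092, 0.2271]
orientation: [[0.055, 0.99, 0.133], [-0.011, 0.134, -0.991], [-0.998, 0.053, 0.018]]
force: [0.1, -0.4, -0.2]
opening: 0.0096
```

```bash
python3 -c "
from h import *
to([.563,-.091,.226],8)
for n,(x0,x1,y0,y1) in [('side',(310,450,110,215))]:
    cc=optics.read_camera(n)
    im=cc['image'][y0:y1,x0:x1,::-1]; s=min(780/(x1-x0),590/(y1-y0)); cv2.imwrite(f'pics/w{n}.png',cv2.resize(im,None,fx=s,fy=s,interpolation=cv2.INTER_CUBIC))
"
```

```text
t 7.3333 p [ 0.5657 -0.092   0.2271] yaw 7.71 F [ 0.1262 -0.3728 -0.2428] M [ 0.0989 -0.2393  0.0206] open 0.0096 q [ 0.4075  0.4923 -0.4454  1.76    0.2779  0.8933 -0.0218]
tool shift [ 0.0009 -0.0025 -0.0014] turn -0.28997668567910306
```

View pics/wside.png

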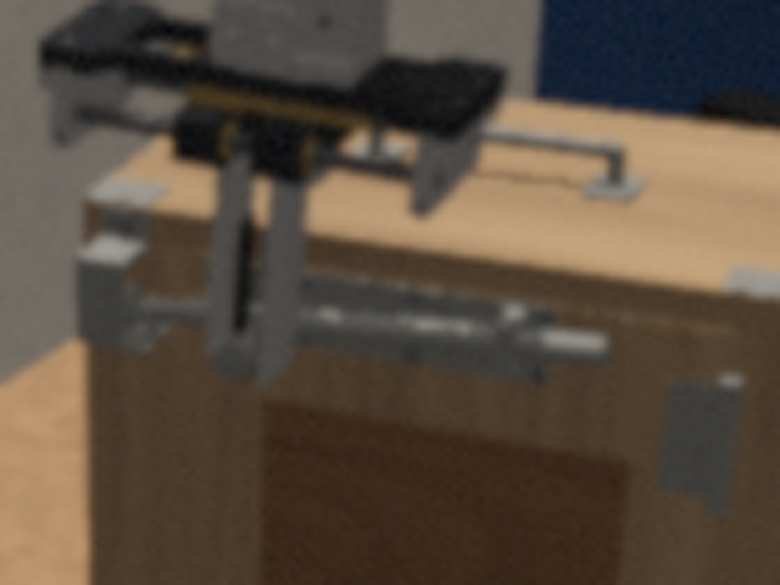

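Request:
arm_command(motion=[[[-0.003,0,0,0,-1],[-0.002,0,0,0,-1],[0,0,0,0,-1]]], force=15)

```text
time: 7.63
ee_pos: [0.5655, -0.0919, 0.232]
orientation: [[0.055, 0.99, 0.133], [-0.011, 0.134, -0.991], [-0.998, 0.053, 0.018]]
force: [0.3, -0.1, -1.4]
opening: 0.0093
```

Request:
arm_command(motion=[[[-0.0002,-0.003,0,0,-1],[-0.0002,-0.003,0,0,-1],[0,0,0,0,-1]]])

```text
time: 7.88
ee_pos: [0.5593, -0.0928, 0.232]
orientation: [[0.056, 0.989, 0.133], [-0.011, 0.134, -0.991], [-0.998, 0.054, 0.018]]
force: [1.0, -0.6, -2.5]
opening: 0.0096
```

Request:
arm_command(motion=[[[-0.0002,-0.004,0,0,-1],[-0.0002,-0.004,0,0,-1],[-0.0002,-0.004,0,0,-1],[-0.0002,-0.004,0,0,-1],[0,0,0,0,-1]]])

```text
time: 8.3
ee_pos: [0.5416, -0.0953, 0.232]
orientation: [[0.056, 0.99, 0.133], [-0.011, 0.134, -0.991], [-0.998, 0.054, 0.018]]
force: [0.1, 0.2, -2.0]
opening: 0.0093
```

Request:
arm_command(motion=[[[-0.0002,-0.004,0,0,-1],[-0.0002,-0.004,0,0,-1],[-0.0001,-0.001,0,0,-1],[0,0,0,0,-1]]])

```text
time: 8.63
ee_pos: [0.5315, -0.0967, 0.2321]
orientation: [[0.056, 0.99, 0.133], [-0.011, 0.134, -0.991], [-0.998, 0.054, 0.018]]
force: [1.0, -0.4, -2.4]
opening: 0.0094
```

```bash
python3 -c "
from h import *
to([.563,-.091,.226],8)
for n,(x0,x1,y0,y1) in [('side',(310,450,110,215))]:
    cc=optics.read_camera(n)
    im=cc['image'][y0:y1,x0:x1,::-1]; s=min(780/(x1-x0),590/(y1-y0)); cv2.imwrite(f'pics/v{n}.png',cv2.resize(im,None,fx=s,fy=s,interpolation=cv2.INTER_CUBIC))
"
```

```text
t 8.6333 p [ 0.5315 -0.0967  0.2321] yaw 7.7 F [ 0.9861 -0.4145 -2.3717] M [ 0.0482 -0.3627  0.0891] open 0.0094 q [ 0.4451  0.4385 -0.4567  1.8391  0.261   0.8634 -0.0003]
tool shift [ 0.0078  0.0316 -0.0015] turn -0.2955067846410895
```

View pics/vside.png

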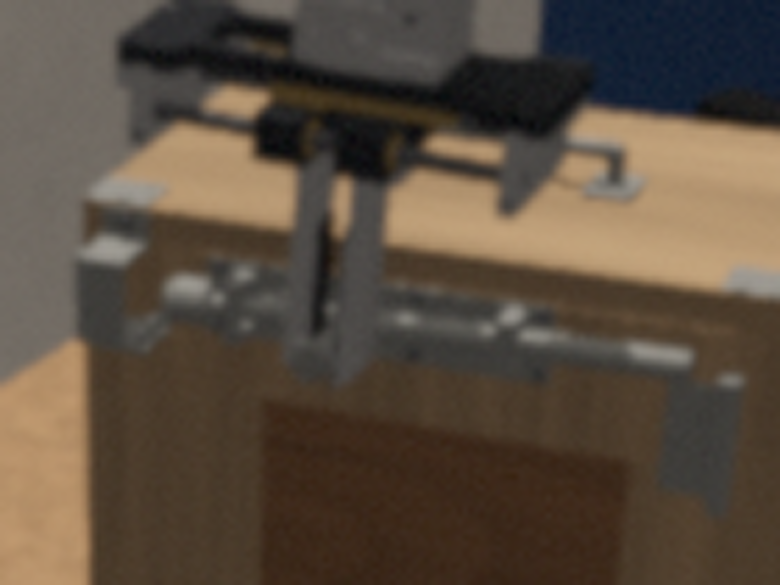

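Request:
arm_command(motion=[[[0,0,0,0,-1],[-0.0002,-0.0018,-0.007,-2.5,-1],[-0.0002,-0.0018,-0.007,-2.5,-1],[-0.0002,-0.0018,-0.007,-2.5,-1]]], force=25)

```text
time: 9.02
ee_pos: [0.5234, -0.0801, 0.232]
orientation: [[0.058, 0.962, 0.266], [-0.015, 0.267, -0.964], [-0.998, 0.052, 0.03]]
force: [1.0, -2.0, -2.5]
opening: 0.0093
```

```bash
cat >> h.py <<'E'
def arc():
    s=status.observe();R=np.array(s['orientation']);G=np.array(s['ee_pos'])-.019*R[:,0];d=(G-[.3735,-.1556,0])[:2]
    th=np.degrees(np.arctan2(R[1,1],R[0,1]))
    print('t',s['time'],'G',G,'r',np.hypot(*d),'door angle by pos',np.radians(np.degrees(np.arctan2(d[1],d[0]))-20.6),'by yaw',np.radians(th-7.7),'F',np.array(s['force']),'tool F',R.T@s['force'],s['opening'],'q',np.array(s['joint_positions']))
E
python3 -c "
from h import *
arc()"
```

```text
t 9.0167 G [ 0.5223 -0.0798  0.251 ] r 0.1669776663191839 door angle by pos 0.11188982609305913 by yaw 0.13617165075806145 F [ 1.0255 -1.9698 -2.507 ] tool F [2.592 0.331 2.095] 0.009278800608163346 q [ 0.4416  0.4267 -0.4937  1.8678  0.2843  0.8542  0.0782]
```

Request:
arm_command(motion=[[[-0.0002,-0.0017,-0.0075,-2.3,-1],[-0.0002,-0.0017,-0.0075,-2.3,-1],[-0.0002,-0.0017,-0.0075,-2.3,-1]]])

```text
time: 9.27
ee_pos: [0.5113, -0.0605, 0.2317]
orientation: [[0.059, 0.919, 0.39], [-0.018, 0.391, -0.92], [-0.998, 0.047, 0.04]]
force: [1.7, -3.1, -2.5]
opening: 0.0088
```

```bash
python3 -c "
from h import *
arc()"
```

```text
t 9.2667 G [ 0.5102 -0.0601  0.2506] r 0.1666978064560224 door angle by pos 0.25017004467254156 by yaw 0.2680162466709391 F [ 1.6573 -3.0714 -2.4851] tool F [2.6333 0.2038 3.3735] 0.008848719135159049 q [ 0.4354  0.4104 -0.5324  1.9046  0.3037  0.8421  0.1485]
```

Request:
arm_command(motion=[[[-0.0002,-0.0017,-0.0075,-2.3,-1],[-0.0002,-0.0017,-0.0075,-2.3,-1],[-0.0002,-0.0017,-0.0075,-2.3,-1],[-0.0001,-0.0008,-0.0035,-1,-1],[0,0,0,0,-1],[0,0,0,0,-1]]])

```text
time: 9.77
ee_pos: [0.4916, -0.0379, 0.2313]
orientation: [[0.059, 0.846, 0.531], [-0.021, 0.533, -0.846], [-0.998, 0.039, 0.049]]
force: [2.4, -4.0, -2.1]
opening: 0.0088
```

```bash
python3 -c "
from h import *
arc()
for n in ['side','top']: c=cam(n,n+'9.png')
"
```

```text
t 9.7667 G [ 0.4905 -0.0375  0.2502] r 0.16621633349813197 door angle by pos 0.4305967505330847 by yaw 0.42764496533651436 F [ 2.4289 -4.0414 -2.0901] tool F [ 2.3152 -0.18    4.6052] 0.008833286253253981 q [ 0.4317  0.3857 -0.5814  1.9569  0.323   0.8259  0.2356]
```

View pics/side9.png

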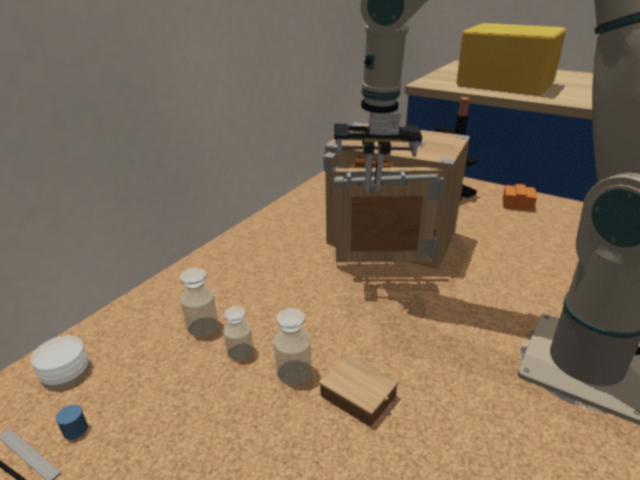

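View pics/top9.png

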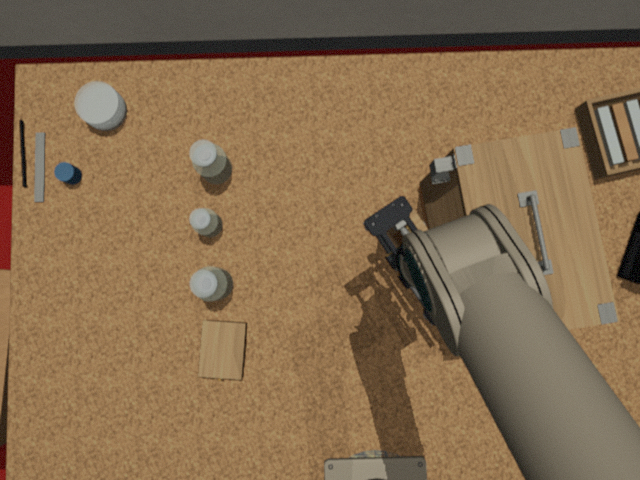

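The door stands open, with its free edge at side (337,180–258) and the fingers on the knob at (373,170). The bottles and box are where they were. I'll check that it holds still, then hand in.

Request:
arm_command(motion=[[[0,0,0,0,-1],[0,0,0,0,-1],[0,0,0,0,-1],[0,0,0,0,-1]]])

```text
time: 10.2
ee_pos: [0.4926, -0.0388, 0.2312]
orientation: [[0.06, 0.847, 0.528], [-0.021, 0.53, -0.848], [-0.998, 0.04, 0.049]]
force: [2.6, -4.0, -3.0]
opening: 0.0092
```

```bash
python3 -c "
from h import *
arc(); print(np.abs(status.observe()['dq']).max())
print(order.finish_job())
"
```

```text
t 10.2 G [ 0.4915 -0.0384  0.2502] r 0.16629181618347286 door angle by pos 0.4223461072479557 by yaw 0.4242474400117942 F [ 2.5505 -4.0212 -2.9878] tool F [ 3.2181 -0.0876  4.6086] 0.00923258401817786 q [ 0.4324  0.387  -0.58    1.9548  0.3228  0.8259  0.2347]
0.0025683375815588523
the job is handed in; nothing more can be done
None
```

The door is open about 10 cm at its free edge and the gripper is still holding it there by the knob, with the bolt drawn back. I handed the job in at 10.2 s of the 34 s allowed; no verdict was reported.

- **Bolt:** I gripped the bar, raised it 5 mm and drew it back about 34 mm at that height. The pull stayed around 1 N, so it never hooked on the lip. The side picture showed the nose clear of the keeper.
- **Door:** I swung it round the hinge to 0.42 rad, judged from both the grip position and the tool's yaw. It stood still at the end, with a pull of about 4.6 N against the spring.
- **Bottles and slide box:** they looked unmoved in the last pictures; I checked this by eye and did not measure it.
- **What disagreed:** the network's knob position was about 8 mm off along the bolt from the one I worked out from hinge and door. I used the worked-out position, and the bar was between the fingers. The tool also drifted to about 3.5° of tilt, which caused no trouble.
- **Not measured directly:** the bolt and door values come from the gripper's pose and the pictures, since those joints cannot be read.

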